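Load the vial block into the dry-block heater and lock it

TASK

Somebody left the small box of septa in the well of the dry-block heater: first take it out and set it down flat, right way up, inside the grey tray. Then lower the aluminium vial block, bores up, into the well until it sits fully home, and only then swing the heater's red-knobbed locking lever fully shut over it. Leave the other things on the worktop where they stand.

Things in the scene. Friction and masses are not known exactly. Their poses are not given: they have to be found in the camera images.
- heater: Dry-block heater: fixed white box 172 mm (x) x 112 mm (y), top 48 mm above the worktop; origin at the centre of its underside, x along its long side towards the lever's pivot, z up. A rectangular well is sunk in the middle of its top. A catch bracket for the lever's end (10 x 24 mm, top at 91 mm) stands at x = -57 mm.
- well (a point): Centre of the well's floor, 32 mm above the heater's underside; axes as the heater's. The well is 91 mm (x) x 57 mm (y), 16 mm deep, with a 2 mm lead-in at the rim.
- lever_hinge (a point): Point on the lever's upright hinge axis, at (70, 0, 81) mm in the heater's frame, on top of a steel post of 19 mm diameter; the lever's hub there is 26 mm wide, its top at 93 mm.
- lever (a joint): Locking lever's angle about its upright hinge, rad: 0 shut (bar over the well along the heater's x axis, end on the catch at -x), growing as it swings open towards the heater's -y side, at most 1.75. Steel bar 15 mm wide, 82 to 92 mm above the heater's underside, so 4 mm over a block fully home; a block not home stops it. Stays where left; about 1 N at the knob moves it.
- lever_knob (a point): Middle of the free part of the upright red knob at the lever's end, 138 mm from the hinge axis: a cylinder of 18 mm diameter that stands 26 mm high, from 91 to 117 mm above the heater's underside; this point is at 105 mm.
- vial_block: Loose aluminium block with eight round bores in its top, 88 mm (x) x 54 mm (y) x 46 mm high, about 0.45 kg; origin at the centre of its underside, z up. It fits the well either way round.
- septa_box: Box of septa, clear and white with a lid, 49 mm (x) x 69 mm (y) x 32 mm high, 0.06 kg; origin at the centre of its underside. At the start it stands in the heater's well with its long side along the well, 16 mm of it above the rim.
- tray: Grey open tray, fixed, outside 124 mm (x) x 104 mm (y), walls 4 mm thick and 18 mm high, floor 4 mm; origin at the centre of its underside.
- beaker: Bystander: glass beaker, 52 mm wide, 71 mm high; origin under its centre.
- timer: Bystander: white lab timer lying on its back, 58 x 66 x 21 mm; origin under its centre.
- bottle: Bystander: white bottle with a green label and white cap, 42 mm wide, 91 mm high; origin under its centre.
- tape: Bystander: roll of tape lying flat, 100 mm wide, 25 mm high; origin under its centre.
Not all that is in view belongs to the job. Several things have the shape of the heater; the one meant has the colours described above.

How it is judged:
By the outcome, as a careful person would: the job done as asked, in the order asked, and still so for the second after the job is handed in, with the robot touching nothing.
It also fails if it takes over 61 s, if anything falls off the work surface, if the arm or the gripper's body presses on something with over 40 N, if the wrist force passes 120 N, or if a joint passes its speed limit or range.

ROBOT

A 7-joint arm with a two-finger parallel gripper is mounted at the origin on a cart in front of the work surface, level with it; the furniture and walls round the work are solid. World frame = base frame: x ahead of the robot, y to its left, z up, the work surface at z = 0. Lengths are in m, angles in rad, forces in N, time in s.
With the tool pointing down it reaches from about 0.35 to 0.9 m from the base axis. Payload 19.9 kg.
Tool frame: the origin (TCP) lies between the finger pads; the fingertips stand 19 mm ahead of it and the grasp point (between the pads) is the TCP; z points along the fingers, y is the line along which they close (so a half turn about z gives the same grasp; the last joint's range is limited). The gripper opens to 94 mm and grips with 3 to 60 N. Pads are 16 mm wide; open, the fingers measure 119 mm over their backs; the gripper's body (75 mm by 177 mm) begins 78 mm behind the grasp point.
Start: joints at [1.135, 0.417, -0.01, 1.614, 0.005, 1.111, -0.053], TCP at [0.24, -0.577, 0.224] pointing down, gripper open.
Joint ranges: [-2.81, 2.81], [-0.39, 2.02], [-1.27, 1.25], [0.06, 2.57], [-1.19, 4.33], [0.19, 2], [-2.82, 2.82]. Speed limits (rad/s): [1.89, 1.89, 2.39, 2.39, 3.01, 3.01, 3.01].

INTERFACE

Orientations are given as a 3x3 rotation matrix whose columns are the frame's x, y, z axes.
In Python, from rig import robot gives the robot as it stands. Calls block until the motion is done:
- robot.move_ptp(position, orientation): joint-space move of the TCP to a pose.
- robot.move_linear(position, velocity=0.15, frame=None, threshold=None): straight line of the TCP; frame=None keeps the orientation; velocity is the mean speed in m/s. With threshold (N) it stops when the force on the tool has changed by that much, and returns True; else False.
- robot.goto_joints(angles): joint-space move.
- robot.gripper_to(opening): finger opening in m; the grip force is fixed at half the most; returns when the fingers have stopped.
- robot.pause(seconds).
- robot.ik(position, orientation): joint angles nearest the present ones, or None.
- robot.get_state(): the state.
- robot.grab_frame(name): name is "scene" or "top" or "wrist"; returns the picture (384x512x3 uint8, red, green, blue); there is no depth.
- robot.camera_info(name): a dict with "fx", "fy", "cx", "cy" (pixels), "rvec" (rotation vector, rad) and "tvec" (3), from world to camera coordinates, as OpenCV has them. Camera axes: x right, y down, z forward; pixel columns grow to the right and rows downward; lengths in m; the calibration is good to about 2 mm. A picture is of the moment at which its call begins: read the wrist's pose just before it. camera_info takes no time and is no camera call; for the wrist camera it gives the pose at the moment of the call.
A pose or a line that the arm cannot do raises robot.PlanningError and nothing moves.
- robot.sign_off(): hands the job in; it is judged then, once.
The state is a dict: "time": time; "qpos": joint angles; "joint_vel": joint speeds; "effort": joint torques, N m; "ee_pos": TCP position; "tool_rot": TCP orientation; "force": force on the tool from outside, world axes, zero at the start; "moment": the same for the moment, N m; "opening": finger opening in m; "grasp_force": force on a finger pad.
Only numpy, scipy, OpenCV 4.12 (cv2) and the standard library are available. Lean on these libraries where they do the work, as an engineer would, in place of code of your own. Each camera call takes 0.05 s, during which the arm holds its last target. There are 200 camera calls.

## Working session

There is one attempt and no reset: what is moved stays moved. The work goes in short steps, each a Python script; the robot and the scene stay as the last script left them, time stands still between calls to the robot, and variables do not carry over. Pictures are saved under pics/ and viewed, at most 10 in all, crops included, and the job is handed in when it is done.

```bash
ls; mkdir -p pics
python3 - <<'E'
from rig import robot
import cv2,numpy as np
a=robot.grab_frame("top");b=robot.grab_frame("scene")
np.save('top.npy',a)
cv2.imwrite('pics/top0.png',a[:,:,::-1]);cv2.imwrite('pics/scene0.png',b[:,:,::-1])
for n in("top","scene"):print(robot.camera_info(n))
print(robot.get_state()["time"])
E
```

```text
pics
{'fx': 361.53063418522765, 'fy': 361.53063418522765, 'cx': 252.19786147355032, 'cy': 190.91681174433737, 'rvec': array([ 2.14154247, -2.15601601,  0.16860667]), 'tvec': array([-0.21540664,  0.61378268,  1.50521586])}
{'fx': 428.3740159241821, 'fy': 428.3740159241821, 'cx': 249.63388854887071, 'cy': 193.70152691395248, 'rvec': array([ 2.09777803, -0.5401861 ,  0.29887425]), 'tvec': array([-0.63650401,  0.13183382,  1.40221558])}
0.1
```

View pics/top0.png

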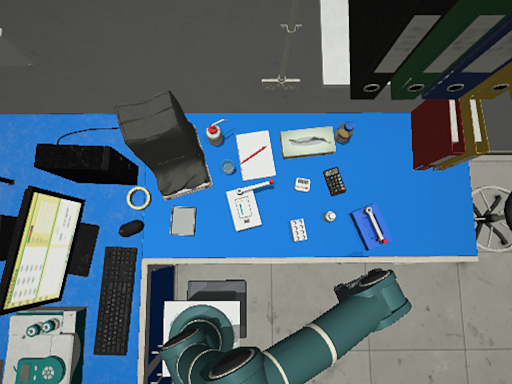

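View pics/scene0.png

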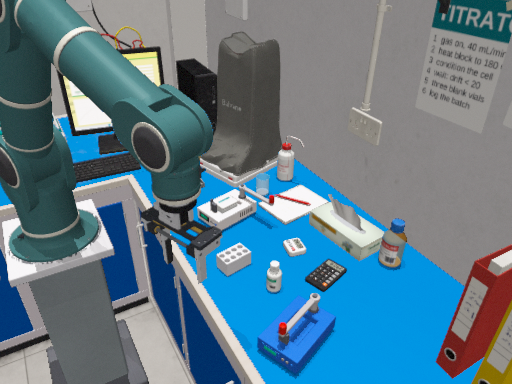

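The top view shows the white heater at about (243,210), the tray at (183,221), the block at (297,230), the bottle at (330,216), the timer at (303,184) and the beaker at (228,167). The blue heater is a decoy. The red knob is at about (270,183), so the lever is open towards far/right. Next I'll get coarse positions and take wrist views.

```bash
cat > h.py <<'E'
from rig import robot
import cv2,numpy as np
def ray(info,px):
    R=cv2.Rodrigues(np.array(info["rvec"]))[0];t=np.array(info["tvec"])
    K=np.array([[info["fx"],0,info["cx"]],[0,info["fy"],info["cy"]],[0,0,1]])
    d=(R.T@np.linalg.inv(K)@np.c_[np.atleast_2d(px),np.ones(len(np.atleast_2d(px)))].T).T
    return -R.T@t,d
def plane(info,px,z):
    c,d=ray(info,px); return (c+d*((z-c[2])/d[:,2])[:,None])[:,:2]
def down(yaw): # tool y (closing) axis at yaw from world x ; z down
    y=np.array([np.cos(yaw),np.sin(yaw),0]);z=np.array([0,0,-1.])
    return np.c_[np.cross(y,z),y,z]
def snap(name,fn):
    info=robot.camera_info(name);im=robot.grab_frame(name)
    np.savez(f'{fn}.npz',im=im,**info);cv2.imwrite(f'pics/{fn}.png',im[:,:,::-1]);return info,im
def load(fn):
    d=np.load(f'{fn}.npz');return {k:d[k] for k in d},d['im']
E
python3 - <<'E'
from h import *
i=robot.camera_info("top")
for n,p,z in [("heater",(243,210),.048),("tray",(183,221),.018),("block",(297,230),.046),("knob",(270,183),.105),("bottle",(330,216),.09),("beaker",(228,167),.07),("timer",(303,184),.02)]:print(n,plane(i,p,z).round(3))
s=robot.get_state();print(s["tool_rot"].round(2))
w=robot.camera_info("wrist");R=cv2.Rodrigues(w["rvec"])[0];print((-R.T@w["tvec"]).round(3),R.round(2),w["fx"],s["ee_pos"])
for y in(0,np.pi/2,-np.pi/2,np.pi):
  for p in([.42,-.12,.32],[.42,-.28,.32],[.5,-.2,.4]):
    q=robot.ik(p,down(y));print(y,p,None if q is None else np.round(q,2))
E
```

```text
heater [[ 0.53 -0.18]]
tray [[0.487 0.079]]
block [[ 0.444 -0.408]]
knob [[ 0.636 -0.293]]
bottle [[ 0.499 -0.54 ]]
beaker [[ 0.713 -0.117]]
timer [[ 0.646 -0.443]]
[[ 0.92  0.38 -0.  ]
 [ 0.38 -0.92  0.  ]
 [-0.   -0.   -1.  ]]
[ 0.302 -0.552  0.383] [[ 0.38 -0.92 -0.  ]
 [-0.9  -0.37  0.23]
 [-0.21 -0.09 -0.97]] 298.10599983681345 [ 0.24023969 -0.57665118  0.22388885]
0 [0.42, -0.12, 0.32] [ 0.73  0.   -0.52  1.91  0.    1.23  0.21]
0 [0.42, -0.28, 0.32] [ 0.87  0.14 -0.38  1.77  0.05  1.24  0.48]
0 [0.5, -0.2, 0.4] [ 0.71  0.17 -0.45  1.56  0.07  1.43  0.26]
1.5707963267948966 [0.42, -0.12, 0.32] [ 0.85  0.   -0.64  1.91  0.    1.23  1.78]
1.5707963267948966 [0.42, -0.28, 0.32] [ 1.06  0.15 -0.59  1.77  0.09  1.25  2.01]
1.5707963267948966 [0.5, -0.2, 0.4] [ 0.86  0.19 -0.63  1.56  0.11  1.43  1.79]
-1.5707963267948966 [0.42, -0.12, 0.32] [ 0.55 -0.01 -0.34  1.91 -0.    1.23 -1.36]
-1.5707963267948966 [0.42, -0.28, 0.32] [ 0.64  0.12 -0.12  1.78  0.02  1.24 -1.06]
-1.5707963267948966 [0.5, -0.2, 0.4] [ 0.53  0.15 -0.23  1.57  0.04  1.42 -1.28]
3.141592653589793 [0.42, -0.12, 0.32] None
3.141592653589793 [0.42, -0.28, 0.32] [ 0.47  0.12  0.06  1.78 -0.01  1.24 -2.61]
3.141592653589793 [0.5, -0.2, 0.4] [-0.57  0.24  1.08  1.6  -0.21  1.43 -2.61]
```

Run:
```python
from h import *
robot.move_ptp([.46,-.22,.30],down(-np.pi/2))
i,im=snap("wrist","w1")
cv2.imwrite('pics/w1b.png',cv2.resize(im[:,:,::-1],(800,600),interpolation=cv2.INTER_CUBIC))
print(robot.get_state()["time"])
```

```text
1.7167
```

View pics/w1b.png

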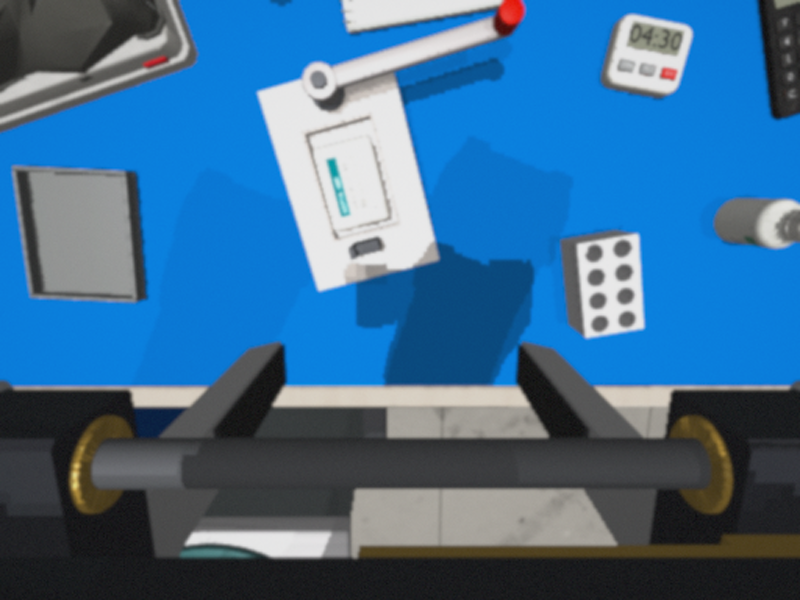

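The wrist view (x1.56) shows the heater with its hub at (320,83), knob at (510,12), catch at (367,247) and well corners near (306,131), (371,117), (398,223), (335,240). The block top corners are (578,240), (638,235), (645,328), (585,338), and the tray is at (80,235).

Run:
```python
from h import *
i,im=load("w1");s=1.5625
g=cv2.cvtColor(im,cv2.COLOR_RGB2GRAY)
def ref(P,z,w=3):
    p=(np.array(P,np.float32)+.5)/s-.5
    r=cv2.cornerSubPix(g,p.reshape(-1,1,2).copy(),(w,w),(-1,-1),(3,30,.01)).reshape(-1,2)
    r=np.where(np.abs(r-p).max(1,keepdims=True)>2.5,p,r)
    return plane(i,r,z)
def show(n,q,lx):
    # order: TL,TR,BR,BL ; long axis = up image
    c=q.mean(0);u=(q[0]+q[1]-q[2]-q[3])/2;v=(q[0]+q[3]-q[1]-q[2])/2
    print(n,c.round(4),'len',np.linalg.norm(u).round(4),np.linalg.norm(v).round(4),'yaw',np.arctan2(u[1],u[0]).round(3),np.arctan2(-v[0],v[1]).round(3))
show('heater',ref([(258,92),(395,72),(438,258),(320,290)],.048),0)
show('well',ref([(306,131),(371,117),(398,223),(335,240)],.048),0)
show('box',ref([(313,142),(371,133),(389,222),(338,237)],.064),0)
show('block',ref([(578,240),(638,235),(645,328),(585,338)],.046),0)
show('tray',ref([(13,167),(135,172),(143,300),(32,296)],.018),0)
show('catch',ref([(350,243),(382,236),(384,246),(352,257)],.091,1),0)
k=cv2.inRange(im,(170,0,0),(255,70,70));n,l,st,ce=cv2.connectedComponentsWithStats(k);print(st,ce.round(1))
print('hub',plane(i,[((320+.5)/s-.5,(80+.5)/s-.5)],.093))
# block mask
m=(im.min(2)>140).astype(np.uint8);n,l,st,ce=cv2.connectedComponentsWithStats(m)
for j in range(1,n):
    if st[j,4]>300: 
        c=np.argwhere(l==j)[:,::-1].astype(np.float32);q=plane(i,c,.046);r=cv2.minAreaRect(q.astype(np.float32)*1000);print(st[j],np.round(r[0]+r[1]+(r[2],),1))
c=cv2.resize(im[40:200,150:450,::-1],None,fx=2.6,fy=2.6,interpolation=cv2.INTER_CUBIC);cv2.imwrite('pics/c1.png',c)
```

```text
heater [ 0.5368 -0.1813] len 0.1648 0.1129 yaw 0.251 0.192
well [ 0.5398 -0.182 ] len 0.0903 0.0569 yaw 0.271 0.254
box [ 0.5354 -0.1829] len 0.0745 0.0471 yaw 0.218 0.265
block [ 0.446  -0.4116] len 0.0884 0.0543 yaw 0.175 0.173
tray [0.49   0.0777] len 0.1176 0.1076 yaw -0.06 -0.039
catch [ 0.4881 -0.1953] len 0.0095 0.0263 yaw 0.147 0.272
[[     0      0    512    384 196396]
 [   320      0     14     16    184]
 [    93     37     12      5     26]
 [   424     47      1      2      2]] [[255.5 191.7]
 [326.7   7. ]
 [ 98.2  38.9]
 [424.   47.5]]
hub [[ 0.60797731 -0.16357989]]
[  0   0 121  79 573] [615.5  26.1  40.8 177.4  30.1]
[ 219    0  103   20 1239] [ 665.7 -239.   125.8   21.1   90. ]
[ 389    9   54   51 1584] [ 637.3 -422.7   60.    52.2   80.2]
[  165    12   153   174 11687] [ 555.1 -220.4  182.2  199.3   14.5]
[ 57  18  50  28 409] [641.4  -1.6  13.2  72.   16.8]
[  0  46  51  21 425] [617.1  76.5  12.6  71.2  17. ]
[  20  111   66   77 4232] [493.   56.6  79.3 101.3  86.8]
[485 128  27  31 462] [ 502.7 -550.2   32.6   41.3   82.7]
[ 369  149   43   67 1863] [ 446.4 -411.2   89.5   55.4   10. ]
[ 34 247  98  13 573] [340.5  36.6 144.2  19.3  89.9]
[ 175  247  174   33 3630] [ 323.7 -230.8  262.    52.4   89.9]
[ 381  247  124   32 1104] [ 324.3 -498.7  182.9   50.7   89.9]
[ 225  314  169   42 5239] [ 206.1 -305.3   75.7  272.5    3.2]
[ 119  340  102   17 1290] [174.2 -81.  164.1  30.4  89.9]
```

View pics/c1.png

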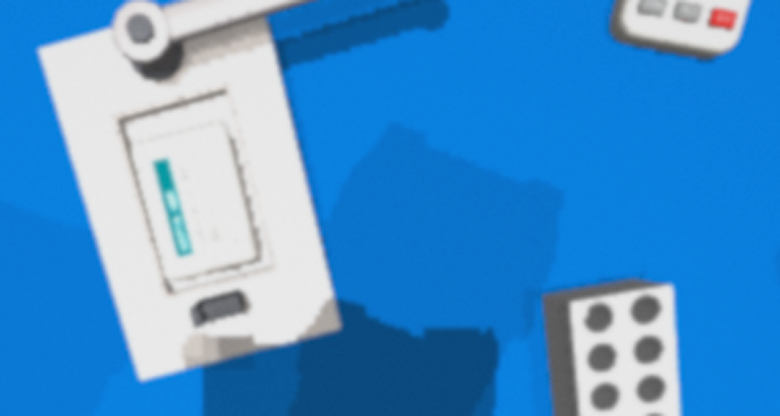

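The well centre comes out at (0.540,-0.182) with yaw 0.26; the hub and catch positions agree with that. Now for the box.

Run:
```python
from h import *
Y=.262-np.pi/2
robot.move_ptp([.5365,-.183,.14],down(Y))
print(robot.move_linear([.5365,-.183,.069],velocity=.1,threshold=15),robot.get_state()["ee_pos"])
robot.gripper_to(0.03)
s=robot.get_state();print(s["opening"],s["grasp_force"],s["force"].round(1))
robot.move_linear([.5365,-.183,.16],velocity=.1)
s=robot.get_state();print(s["opening"],s["grasp_force"],s["time"])
snap("wrist","w2")
```

```text
False [ 0.5368478  -0.18311729  0.06958753]
0.04872735935116027 29.987797737121582 [-0.3  0.2  1.5]
0.04864815711244139 29.98842179775238 5.15
```

View pics/w2.png

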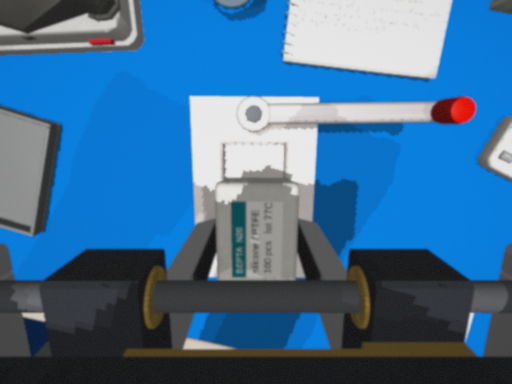

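The box is held level, the empty well is visible at (255,160), and the lever stands about square to the heater. Placing the box in the tray, then taking a close look at the well.

Run:
```python
from h import *
T=down(-1.62)
robot.move_ptp([.49,.077,.15],T)
hit=robot.move_linear([.49,.077,.041],velocity=.1,threshold=4)
print(hit,robot.get_state()["ee_pos"])
robot.gripper_to(.088)
robot.move_linear([.49,.077,.16],velocity=.2)
snap("wrist","w3")
Y=.262-np.pi/2
p=np.array([.540,-.182])-.075*np.array([np.cos(.262),np.sin(.262)])
robot.move_ptp([*p,.17],down(Y))
i,im=snap("wrist","w4");print(robot.get_state()["time"])
a,b=load("w3")[1],im
cv2.imwrite('pics/w34.png',np.vstack([cv2.resize(a[60:300,:,::-1],None,fx=1.25,fy=1.25)[:,:],cv2.resize(b[:240,:,::-1],None,fx=1.25,fy=1.25)]))
```

```text
True [0.48942667 0.07683047 0.04075457]
10.0
```

View pics/w34.png

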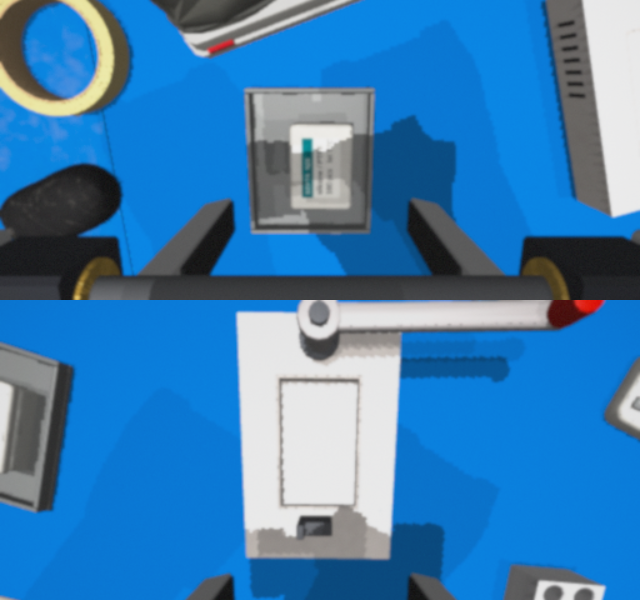

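The box lies flat in the tray. In the lower view the well outline is at (280..358, 380..506). I'll refine its edges numerically.

Run:
```python
from h import *
i,im=load("w4");g=cv2.cvtColor(im,cv2.COLOR_RGB2GRAY).astype(float)
# approx edges in full-res px
x0,x1,y0,y1=224,286,64,165
def cen(prof,c0): # darkness centroid
    d=np.clip(np.median(prof)-8-prof,0,None);return c0+(d*np.arange(len(prof))).sum()/d.sum() if d.sum()>10 else None
L=[(cen(g[y,x0-6:x0+7],x0-6),y) for y in range(y0+10,y1-9,3)]
Rr=[(cen(g[y,x1-6:x1+7],x1-6),y) for y in range(y0+10,y1-9,3)]
Tt=[(x,cen(g[y0-6:y0+7,x],y0-6)) for x in range(x0+8,x1-7,3)]
B=[(x,cen(g[y1-6:y1+7,x],y1-6)) for x in range(x0+8,x1-7,3)]
lines=[]
for n,l in zip("LRTB",(L,Rr,Tt,B)):
    l=[p for p in l if None not in p];q=plane(i,l,.048).astype(np.float32)*1000
    v=cv2.fitLine(q,cv2.DIST_HUBER,0,.01,.01).ravel();lines.append(v);a=np.arctan2(v[1],v[0]);print(n,len(l),np.array(l[0]).round(1),np.array(l[-1]).round(1),a.round(3))
def X(a,b):
    t=np.linalg.solve(np.c_[a[:2],-b[:2]],b[2:]-a[2:]);return a[2:]+t[0]*a[:2]
c=np.array([X(lines[0],lines[2]),X(lines[1],lines[2]),X(lines[1],lines[3]),X(lines[0],lines[3])])
print(c.round(1),c.mean(0).round(2),np.linalg.norm(c[0]-c[1]),np.linalg.norm(c[0]-c[3]))
k=cv2.inRange(im,(150,0,0),(255,70,70));print(plane(i,cv2.findNonZero(k).reshape(-1,2),.105).round(3)[::40])
```

```text
L 28 [223.9  74. ] [224.7 155. ] 0.248
R 28 [286.3  74. ] [284.1 155. ] 0.259
T 16 [232.   63.5] [277.  64.] -1.32
B 15 [232.  163.8] [277.  165.5] -1.314
[[ 575.7 -142.8]
 [ 589.4 -195.9]
 [ 504.4 -218.4]
 [ 490.2 -164.4]] [ 539.95 -180.38] 54.841892 88.21619
[[ 0.646 -0.293]
 [ 0.649 -0.305]
 [ 0.647 -0.304]
 [ 0.646 -0.305]
 [ 0.644 -0.303]]
```

Run:
```python
from h import *
T=down(.174-np.pi/2);p=[.4462,-.4113]
robot.gripper_to(.09)
robot.move_ptp([*p,.12],T)
print(robot.move_linear([*p,.040],velocity=.1,threshold=12),robot.get_state()["ee_pos"])
robot.gripper_to(.04)
s=robot.get_state();print(s["opening"],s["grasp_force"])
robot.move_linear([*p,.15],velocity=.12)
s=robot.get_state();print(s["opening"],s["ee_pos"],s["force"].round(1),s["time"])
snap("wrist","w5")
```

```text
False [ 0.44652649 -0.41155698  0.04061814]
0.05355046035303603 29.999658912420273
0.05381386199736102 [ 0.44585762 -0.41099795  0.14915946] [ 0.7  0.5 -3.8] 13.8
```

View pics/w5.png

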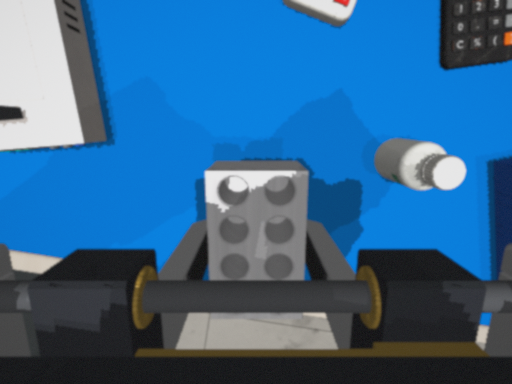

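The block is gripped level. Its top front edge is at row ~171 and its lower edge at ~161. I'll use these to check the position and pitch in the hand.

Run:
```python
from h import *
i,im=load("w5");s=robot.get_state();R=s["tool_rot"];p=s["ee_pos"]
g=cv2.cvtColor(im,cv2.COLOR_RGB2GRAY).astype(int)
print(g[154:180,256],g[154:180,290])
for r in(159,160,161,162,169,170,171,172):
    for z in(p[2]+.006,p[2]-.040):
        q=plane(i,[(256,r)],z)[0];print(r,round(z,3),((q-p[:2])@R[:2,:2]).round(4))
print(g[200,195:220],g[200,298:318])
```

```text
[ 87  86  86  77  65  62  76  89  98  99  99 100 100 100  99 108 155 214
 230 233 233 233 233 233 232 233] [ 94  94  93  87  72  64  80  92  98  99 100  99 100  99  98 111 158 214
 229 231 229 225 209 165 126 108]
159 0.155 [0.0499 0.0009]
159 0.109 [0.0447 0.0009]
160 0.155 [0.0494 0.0009]
160 0.109 [0.0441 0.0009]
161 0.155 [0.0489 0.0009]
161 0.109 [0.0434 0.0009]
162 0.155 [0.0484 0.0009]
162 0.109 [0.0427 0.0009]
169 0.155 [0.0448 0.0009]
169 0.109 [0.038  0.0009]
170 0.155 [0.0442 0.0009]
170 0.109 [0.0373 0.0009]
171 0.155 [0.0437 0.0009]
171 0.109 [0.0367 0.0009]
172 0.155 [0.0432 0.0009]
172 0.109 [0.036  0.0009]
[ 87  77  69  65  65  65  65  65  66  89 140 193 222 228 230 230 230 229
 228 227 226 226 224 219 204] [130 130 129 130 130 131 130 128 118  96  74  61  60  60  61  61  60  61
  60  60]
```

Run:
```python
from h import *
yaw=.254;T=down(yaw-np.pi/2);c=np.array([.540,-.1813])
Rw=np.array([[np.cos(yaw),-np.sin(yaw)],[np.sin(yaw),np.cos(yaw)]])
robot.move_ptp([*c,.16],T)
robot.move_linear([*c,.098],velocity=.1)
for d in [(0,0),(0,2),(0,-2),(2,0),(-2,0),(2,2),(-2,-2),(2,-2),(-2,2)]:
    q=c+Rw@np.array(d)/1000
    robot.move_linear([*q,.092],velocity=.05)
    hit=robot.move_linear([*q,.0715],velocity=.03,threshold=10)
    s=robot.get_state();print(d,hit,s["ee_pos"].round(4),s["force"].round(1),s["time"])
    if s["ee_pos"][2]<.0755: break
```

```text
(0, 0) True [ 0.5403 -0.181   0.0873] [0.6 1.6 3.1] 16.2
(0, 2) True [ 0.5393 -0.1795  0.0715] [ 0.4 -0.5  5.2] 17.1167
```

Run:
```python
from h import *
robot.gripper_to(.085)
s=robot.get_state();p=s["ee_pos"]
robot.move_linear([p[0],p[1],.19],velocity=.15)
i,im=snap("wrist","w6");print(robot.get_state()["time"])
for f in("w2","w6"):
    i,im=load(f)
    k=cv2.inRange(im,(150,0,0),(255,60,60));n,l,st,ce=cv2.connectedComponentsWithStats(k);j=1+np.argmax(st[1:,4])
    q=plane(i,[ce[j]],.108)[0];h=np.array([.5395,-.180])+.07*np.array([np.cos(.256),np.sin(.256)])
    d=q-h;print(st[j],ce[j],q.round(4),h.round(4),np.hypot(*d).round(4),'theta',((np.arctan2(-d[1],-d[0])-.256)%(2*np.pi)).round(3))
    r=[(c,r0) for c,r0 in [(st[j,0]+st[j,2],st[j,1])]]
```

```text
18.775
[450  98  25  25 456] [461.84210526 109.42105263] [ 0.647 -0.299] [ 0.6072 -0.1623] 0.1424 theta 1.598
[429 104  21  21 339] [438.66961652 113.63421829] [ 0.6467 -0.2984] [ 0.6072 -0.1623] 0.1417 theta 1.597
```

View pics/w6.png

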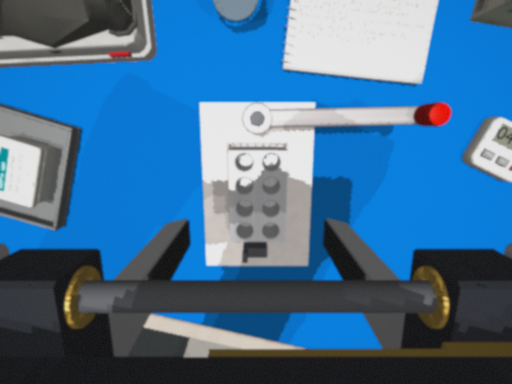

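The block sits in the well with its bores up; the knob is at (433,114), θ≈1.6. I'll cage the knob between the fingers and swing it along its arc.

Run:
```python
from h import *
h=np.array([.6073,-.163]);a=.256
def pose(th,z=.117):
    f=a+th;return [*(h-.138*np.array([np.cos(f),np.sin(f)])),z],down(f-np.pi/2)
robot.gripper_to(.045)
robot.move_ptp(*pose(1.59,.17))
print(robot.move_linear(pose(1.59)[0],velocity=.1,threshold=8))
robot.gripper_to(.026)
s=robot.get_state();print(s["time"],s["opening"],s["grasp_force"],s["ee_pos"])
for th in list(np.arange(1.5,.05,-.1))+[.04,0,-.03,-.05,-.07]:
    P,F=pose(th);hit=robot.move_linear(P,velocity=.08,frame=F,threshold=12 if th<.35 else 25)
    if hit:
        print('hit',th,robot.get_state()["force"].round(1));break
s=robot.get_state();print(s["time"],s["ee_pos"],th,s["force"].round(1))
```

```text
False
22.2083 0.025793669495901558 0.0 [ 0.64482852 -0.29584674  0.11711396]
28.3167 [ 0.4724738  -0.19138228  0.11729238] -0.07 [  6.7 -17.8 -11.1]
```

Run:
```python
from h import *
robot.gripper_to(.05)
p=robot.get_state()["ee_pos"]
robot.move_linear([p[0],p[1],.2],velocity=.15)
robot.move_ptp([.47,-.2,.25],down(.256-np.pi/2))
i,im=snap("wrist","w7")
k=cv2.inRange(im,(150,0,0),(255,60,60));n,l,st,ce=cv2.connectedComponentsWithStats(k);j=1+np.argmax(st[1:,4])
q=plane(i,[ce[j]],.108)[0];h=np.array([.6073,-.163]);d=q-h
print(st[j],q,np.hypot(*d),'theta',np.arctan2(-d[1],-d[0])-.256,robot.get_state()["time"])
b=robot.grab_frame("scene");cv2.imwrite('pics/f.png',np.vstack([cv2.resize(im[:240,:,::-1],(640,300)),cv2.resize(b[150:300,130:450,::-1],(640,300),interpolation=cv2.INTER_CUBIC)]))
```

```text
[248 180   6   5  19] [ 0.47826479 -0.19309938] 0.13249927259774302 theta -0.02683303830573122 29.9667
```

View pics/f.png

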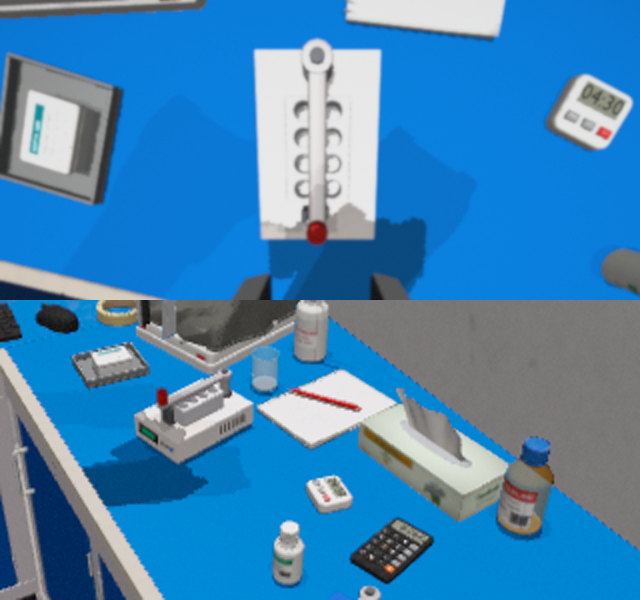

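The lever lies along the heater's axis over the seated block, the box is flat in the tray, and the bystanders are where they were.

```bash
python3 -c "
from rig import robot
print(robot.sign_off())"
```

```text
the job is handed in; nothing more can be done
None
```

The job is handed in, at about 30 s of the 61 s allowed: the septa box is flat in the grey tray, the vial block is in the heater well bores up and looks fully home, and the lever is shut over it; no other object was touched.

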